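Free the caught scraper and clear the sorting board

ROBOT

A 6-joint arm with a two-finger parallel gripper is mounted at the origin on a cart in front of the work surface, level with it; the furniture and walls round the work are solid. World frame = base frame: x ahead of the robot, y to its left, z up, the work surface at z = 0. Lengths are in mm, angles in rad, forces in N, time in s.
With the tool pointing down it reaches from about 350 to 725 mm from the base axis. Payload 6 kg.
Tool frame: the origin (TCP) lies between the finger pads; the fingertips stand 25 mm ahead of it and the grasp point (between the pads) lies 6 mm ahead of it; x points along the fingers, y is the direction in which the jaws open and shut, and the axes are right-handed (so a half turn about x gives the same grasp; the last joint's range is limited). The gripper opens to 85 mm and grips with 20 to 120 N. Pads are 22 mm wide; open, the fingers measure 114 mm over their backs; the gripper's body (76 mm by 85 mm) begins 54 mm behind the grasp point. The pads swing forward as they close: fully open they stand 13 mm farther back than shut.
Start: joints at [1.607, 0.04, 0.085, 0, -1.615, -0.334], TCP at [176.024, 573.578, 256.261] pointing down, gripper open.
Joint ranges: [-2.56, 2.56], [-1.29, 2.01], [-1.08, 1.49], [-3.29, 1.98], [-2.81, -0.18], [-2.99, 2.99]. Speed limits (rad/s): [2.57, 2.57, 3.01, 3.14, 3.14, 3.14].

INTERFACE

Orientations are given as a unit quaternion [w, x, y, z].
In Python, from station import sensors, eyes, robot gives the robot as it stands. The module is installed in compiled form; this text tells all that it offers.
- The arm moves only by the tool arm_command, never from a script. Its argument "deltas" is a list that holds one entry, the list of rows, each a list of 4 numbers: the shift along the tool's x, y, z in mm, then the turn about the tool's x in degrees. A call has 1 to 10 rows; each row is the pose to reach, as a shift and turn from the pose commanded when the call began, along the tool's axes at that moment; what a row does not reach only later rows make up. A row lasts 1/12 s, in which the tool goes at most 41.7 mm and 7.16 degrees, less where a joint would pass 70% of its speed; a pose out of reach is approached as far as the arm can. A call with a gripper value outside its range is refused whole. "fingers" is the gripper command: -1 is fully open, 1 is shut, values between are in proportion, set as the call begins (left out, the last holds). The fingers move at their own pace and stop on an object; "squeeze" is the grip in N (left out, the last holds). Time passes only in rows, so rows that repeat a pose let the fingers close. It gives the time, the measured TCP pose, the force and the opening at its end, in the units of the state.
- sensors.read_state(): the state, without advancing time (a new reading comes with each control period).
- eyes.get_image(name): name is "scene" or "top"; returns the picture (400x640x3 uint8, red, green, blue); there is no depth.
- eyes.get_calibration(name): a dict with "mtx" (3x3 intrinsics, pixels), "k1" (the pictures are not rectified: a ray, as slopes to the right and down, at radius r is drawn at 1 + k1 r^2 times it, then the intrinsics apply), "R" (3x3) and "t" (3): a world point X has camera coordinates R X + t. Camera axes: x right, y down, z forward; pixel columns grow to the right and rows downward; lengths in mm; the calibration is good to about 2 mm. A picture is of the moment at which its call begins. get_calibration takes no time and is no camera call.
- robot.sign_off(): hands the job in, once; it reports no verdict.
The state is a dict: "time": time; "joints": joint angles; "dq": joint speeds; "effort": joint torques, N m; "eef_pos": TCP position; "ee_rot": TCP orientation; "force": force on the tool from outside, world axes, zero at the start; "torque": the same for the moment, N m; "width": finger opening in mm.
Only numpy, scipy, OpenCV 4.12 (cv2) and the standard library are available. Lean on these libraries where they do the work, as an engineer would, in place of code of your own. Each camera call takes 0.05 s, during which the arm holds its last target.

TASK

The orange scraper is caught on a hidden pin in the narrow slot of the dark wooden block: take it by the top edge that sticks out, without forcing it slide it along the slot to the right until you feel it come up against the pin, and draw it straight up out of the block. With the scraper, not the fingers, wipe the three red chips off the blue sorting board into the gutter along its near edge, then stand the scraper upright on the deck of the board and let go. Do not disturb the mug or the vial.

Things in the scene. Friction and masses are not known exactly. Their poses are not given: they have to be found in the camera images.
- scraper: orange flat rigid scraper, about 90 g, 14 mm thick (x), 64 wide (y), 46 tall (z); origin at the centre of its underside. It stands on the slot floor of the holder, upright, axes along the holder's (within 1 degree), 3 to 13 mm towards +y of the slot's middle; only its top 12 mm sticks out, flat on both faces. Wipe with its -x face, which is plain down to the bottom edge.
- scraper_groove (a point): point on the scraper: middle of the mouth (in the underside) of an L-shaped groove, 8 mm deep, in the +x face. In scraper axes: a level channel, z 14 to 28 mm, y -26 to +26 mm, opens down through the underside only at y +12 to +26 mm. With the pin at y +16 to +22 mm the scraper lifts freely; elsewhere only 3 mm.
- holder: fixed dark wooden block (46 x 150 mm, 40 high) on a steel foot 62 x 166 mm; origin at the centre of its underside, z up, y along the slot. The slot is 18 mm wide (x -9 to 9), 134 long (y -67 to 67), open at the top, floor 6 mm above the origin. More than 40 N between scraper and holder counts as forcing.
- slot (a point): centre of the slot's mouth, 40 mm above the holder's origin. 13 mm below it a fixed steel pin, 8 mm thick, sticks 7.5 mm out of the +x wall, hidden, at an unknown y from -8 to +8 mm of the holder. The scraper slides 17 to 43 mm towards the holder's -y (robot's right) until the end of its groove stops at the pin (pin then at scraper y +22 mm); there, or up to 5 mm back, it lifts out.
- board: fixed blue sorting board, 210 x 130 mm; origin at the centre of its underside, z up, x pointing from the gutter to the back. Its flat deck is 24 mm above the origin, from x = -50 to +101 mm, with a steel rim 3.5 mm high along the back and both sides (inner faces at y = +-61 mm), none towards the gutter.
- gutter (a point): centre of the floor of the board's gutter, which runs along the board's near (-x) edge: x -100 to -50 mm and y -60 to +60 mm of the board, floor 4 mm above the board's origin, outer wall 24 mm high.
- chip0: small brick-red plaster chip, about 15 x 12 x 8 mm; origin at the centre of its underside. At the start it lies on the deck of the sorting board, within 34 mm of the board's origin along the board's x and 20 mm along its y.
- chip1: small brick-red plaster chip, about 15 x 12 x 8 mm; origin at the centre of its underside. At the start it lies on the deck of the sorting board, within 34 mm of the board's origin along the board's x and 20 mm along its y.
- chip2: small brick-red plaster chip, about 15 x 12 x 8 mm; origin at the centre of its underside. At the start it lies on the deck of the sorting board, within 34 mm of the board's origin along the board's x and 20 mm along its y.
- mug: white spotted mug, 92 mm wide, 93 mm tall, standing behind the board; a bystander; origin under its middle.
- vial: specimen vial with a red cap, 20 mm wide, 51 mm tall, standing upright behind the block and the board; a bystander; origin at the centre of its underside.
Things that resemble listed ones, but are neither listed nor needed, are in the scene too. What is meant by the scraper is not turquoise, and is the smaller of those in its own colour.

How it is judged (in metres and radians):
On the way, in this order (a step that is already met when the one before it is completed fails the run):
1. the scraper has been drawn up out of the block while all three chips are still on the deck (z of scraper in the frame of holder above 0.041 m and x of each of chip0, chip1, chip2 in the frame of board above -0.05 m), for 0.1 s.
2. all three chips lie in the gutter of the board (x of chip0 in the frame of board between -0.102 and -0.05 m and y of chip0 in the frame of board between -0.062 and 0.062 m and z of each of chip0, chip1, chip2 in the frame of board below 0.0225 m and x of chip1 in the frame of board between -0.102 and -0.05 m and y of chip1 in the frame of board between -0.062 and 0.062 m and x of chip2 in the frame of board between -0.102 and -0.05 m and y of chip2 in the frame of board between -0.062 and 0.062 m), for 0.2 s.
At the end, for the whole second after the job is handed in: All three chips lie in the gutter (between its walls, below the deck level), and the scraper stands upright (within 0.15 rad) and still on the deck, its middle at x = -45 to +95 mm and y = -60 to +60 mm of the board, its underside within 6 mm of the deck's height, released by the fingers (all of step 2 and x of scraper in the frame of board between -0.045 and 0.095 m and y of scraper in the frame of board between -0.06 and 0.06 m and z of scraper in the frame of board between 0.02 and 0.03 m and angle between scraper's own z axis and vertical below 0.15 rad and linear speed of scraper below 0.02 m/s and contact force between the fingers and scraper below 0.1 N); the robot touches nothing.
It fails at once if the scraper is forced: more than 40 N between scraper and holder (contact force between scraper and holder above 40 N).
It fails at once if the fingers push a chip (contact force between the fingers and chip0 above 0.5 N or contact force between the fingers and chip1 above 0.5 N or contact force between the fingers and chip2 above 0.5 N).
It fails at once if the mug or the vial is moved by more than 20 mm or tipped (distance of any of mug, vial from where it was at the start of the episode above 0.02 m or angle between any of mug, vial's own z axis and vertical above 0.3 rad).
It also fails if it takes over 58 s, if anything falls off the work surface, if the arm or the gripper's body presses on something with over 40 N, if the wrist force passes 120 N, or if a joint passes its speed limit or range.

## Working session

There is one attempt and no reset: what is moved stays moved. The work goes in short steps, Python scripts to look and compute and a tool call to move; the robot and the scene stay as the last step left them, time stands still between calls to the robot, and variables do not carry over. Pictures are saved under pics/ and viewed, and the job is handed in when it is done.

Besides the shell and the picture viewer there is one more tool, called after "Request:" as name([rows], argument=value, ...), one row to a line, values as JSON. arm_command: Moves the arm, as the interface text tells. Its arguments: {"type":"object","properties":{"deltas":{"type":"array"},"fingers":{"type":"number"},"squeeze":{"type":"number"}},"required":["deltas"]}

```bash
mkdir -p pics; ls; python3 - <<'E'
from station import sensors, eyes, robot
import cv2
print(sensors.read_state())
for n in("scene","top"):
    im=eyes.get_image(n); cv2.imwrite(f"pics/{n}0.png",im[:,:,::-1]); print(n,eyes.get_calibration(n))
E
```

```text
pics
{'time': 0.0, 'joints': array([ 1.60670009e+00,  4.08552525e-02,  8.38305938e-02, -4.88252636e-04,
       -1.61548373e+00, -3.33720363e-01]), 'dq': array([-1.51277094e-03, -9.55010235e-04, -1.77579409e-03,  9.19461650e-04,
       -3.71282109e-05, -2.07849760e-04]), 'effort': array([-4.07239022e-04, -3.68199921e+01,  3.47417557e+01,  6.93231046e+00,
       -5.27662240e-03,  7.40572318e-06]), 'eef_pos': array([175.87499139, 573.36027385, 255.26026613]), 'ee_rot': array([ 0.10427116, -0.69922423,  0.10552454,  0.69934081]), 'force': array([-1.22454802,  0.30227901,  0.04844075]), 'torque': array([-0.0681517 ,  0.01474204, -0.0088132 ]), 'width': 85.42905544480558}
scene {'mtx': array([[476.08672468,   0.        , 312.60771904],
       [  0.        , 476.08672468, 196.20618425],
       [  0.        ,   0.        ,   1.        ]]), 'k1': -0.02466868817588236, 'R': array([[ 0.56257771, -0.82673034,  0.00482254],
       [-0.56101371, -0.38603311, -0.7322855 ],
       [ 0.6072643 ,  0.40926199, -0.68098068]]), 't': array([-231.59555412,  379.28544043,  687.09895388])}
top {'mtx': array([[378.22834947,   0.        , 321.88115146],
       [  0.        , 378.22834947, 203.04422169],
       [  0.        ,   0.        ,   1.        ]]), 'k1': -0.002343608063378895, 'R': array([[-2.23429742e-02, -9.99750316e-01, -3.11234553e-04],
       [-9.94009559e-01,  2.22479885e-02, -1.07004785e-01],
       [ 1.06984992e-01, -2.08143504e-03, -9.94258457e-01]]), 't': array([ 82.23171169, 540.89445872, 888.30719004])}
```

View pics/scene0.png

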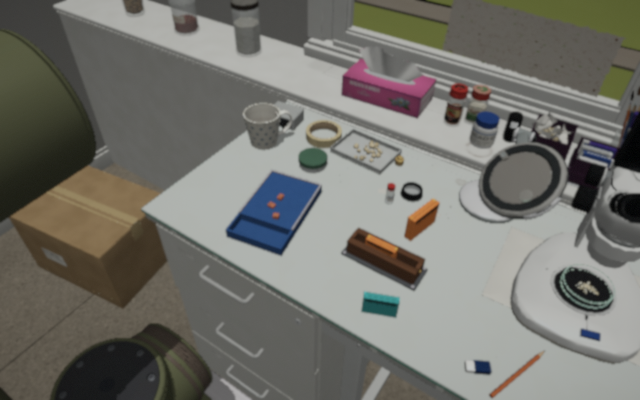

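View pics/top0.png

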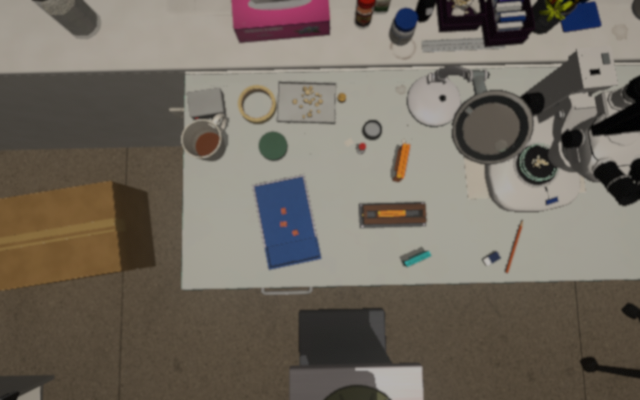

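The pictures show three scraper-like things in the top view. There is an orange one in the dark block (391,213), a larger orange one standing free (402,162), and a turquoise one (415,258). The board is at (287,222), with chips at about (283,211), (283,224) and (294,233). The vial is at (361,147) and the mug at (203,140). I choose the orange one in the block and will check it in a crop.

```bash
cat > h.py <<'E'
import numpy as np, cv2
from station import sensors, eyes, robot
def ray(n,uv):
    c=eyes.get_calibration(n); 
    d=np.array([c['k1'],0,0,0,0.])
    p=cv2.undistortPoints(np.array([[uv]],float),c['mtx'],d)[0,0]
    R=np.array(c['R']);t=np.array(c['t'])
    return -R.T@t, R.T@np.array([p[0],p[1],1])
def onz(n,uv,z):
    o,d=ray(n,uv); return o+d*(z-o[2])/d[2]
def tri(a,b):
    o1,d1=ray("scene",a);o2,d2=ray("top",b)
    A=np.c_[d1,-d2]; s=np.linalg.lstsq(A,o2-o1,rcond=None)[0]
    p,q=o1+s[0]*d1,o2+s[1]*d2
    return (p+q)/2,np.linalg.norm(p-q)
def proj(n,X):
    c=eyes.get_calibration(n); R=np.array(c['R']);t=np.array(c['t'])
    return cv2.projectPoints(np.array([X],float),cv2.Rodrigues(R)[0],t,c['mtx'],np.array([c['k1'],0,0,0,0.]))[0][0,0]
E
python3 - <<'E'
from h import *
T=cv2.imread("pics/top0.png");S=cv2.imread("pics/scene0.png")
a=cv2.resize(T[170:280,240:440],None,fx=4,fy=4,interpolation=cv2.INTER_CUBIC)
b=cv2.resize(S[165:300,220:440],None,fx=3.6,fy=3.6,interpolation=cv2.INTER_CUBIC)
cv2.imwrite("pics/ca.png",a);cv2.imwrite("pics/cb.png",b)
for n,I in(("top",T),("scene",S)):
    hsv=cv2.cvtColor(I,cv2.COLOR_BGR2HSV)
    for nm,lo,hi in(("orange",(8,170,120),(20,255,255)),("red",(0,110,100),(9,255,255)),("blue",(105,130,40),(125,255,255))):
        m=cv2.inRange(hsv,lo,hi)
        k,l,s,c=cv2.connectedComponentsWithStats(m)
        for i in range(1,k):
            if s[i,4]>8 and 100<c[i][1]<300 and 220<c[i][0]<460:
                r=cv2.minAreaRect(np.argwhere(l==i)[:,::-1].astype(np.float32))
                print(n,nm,s[i,4],c[i].round(1),np.round(r[1],1),cv2.boxPoints(r).round(1).tolist())
E
```

```text
top orange 234 [402.3 160.8] [ 6.9 33.9] [[395.70001220703125, 176.6999969482422], [402.29998779296875, 143.5], [409.0, 144.8000030517578], [402.3999938964844, 178.10000610351562]]
top orange 170 [391.3 213.1] [ 6. 26.] [[378.0, 210.0], [404.0, 210.0], [404.0, 216.0], [378.0, 216.0]]
top red 37 [361.7 146.1] [5.7 6.4] [[357.5, 146.5], [362.0, 142.0], [366.0, 146.0], [361.5, 150.5]]
top red 13 [283.  210.7] [4. 2.] [[282.0, 209.0], [284.0, 209.0], [284.0, 213.0], [282.0, 213.0]]
top red 19 [283.1 223.6] [3. 4.] [[281.0, 222.0], [285.0, 222.0], [285.0, 225.0], [281.0, 225.0]]
top red 16 [294.8 232.3] [3. 4.] [[293.0, 231.0], [297.0, 231.0], [297.0, 234.0], [293.0, 234.0]]
top blue 3472 [286.5 222. ] [79.2 48.4] [[255.5, 187.5], [303.0, 178.0], [318.5, 255.6999969482422], [271.0, 265.20001220703125]]
scene orange 43 [421.9 215. ] [ 4.6 30.9] [[408.79998779296875, 219.60000610351562], [436.0, 204.89999389648438], [438.20001220703125, 209.0], [411.0, 223.6999969482422]]
scene orange 23 [377.5 244.2] [16.5  1.8] [[370.0, 241.0], [370.79998779296875, 239.39999389648438], [385.6000061035156, 246.8000030517578], [384.79998779296875, 248.39999389648438]]
scene orange 11 [392.7 251.2] [7.1 2.4] [[388.6000061035156, 251.89999389648438], [389.1000061035156, 249.60000610351562], [396.0, 251.0], [395.5, 253.3000030517578]]
scene red 28 [390.7 186.1] [6. 4.] [[388.0, 188.0], [388.0, 184.0], [394.0, 184.0], [394.0, 188.0]]
scene red 14 [280.2 196.5] [2.8 4.2] [[278.0, 197.0], [281.0, 194.0], [283.0, 196.0], [280.0, 199.0]]
scene red 17 [271.2 204.7] [4.2 3.5] [[268.5, 204.5], [271.0, 202.0], [274.0, 205.0], [271.5, 207.5]]
scene red 15 [275.6 215.4] [3. 3.] [[274.0, 214.0], [277.0, 214.0], [277.0, 217.0], [274.0, 217.0]]
scene blue 3635 [271.8 213.1] [60.6 82.3] [[225.39999389648438, 233.3000030517578], [261.6000061035156, 159.39999389648438], [316.0, 186.0], [279.8999938964844, 259.8999938964844]]
```

View pics/ca.png

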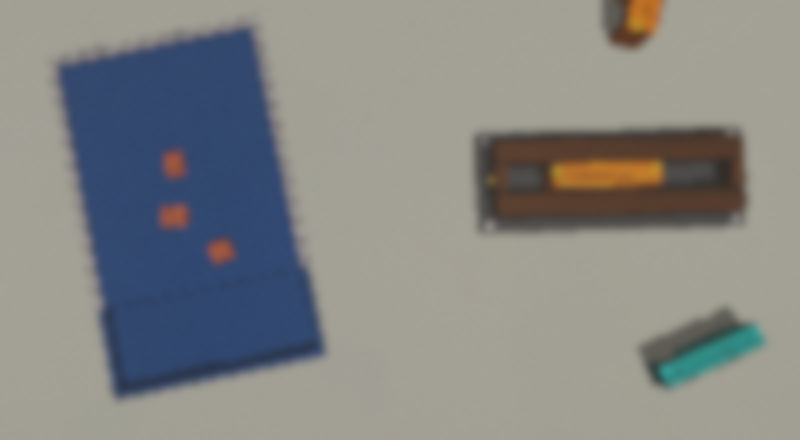

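View pics/cb.png

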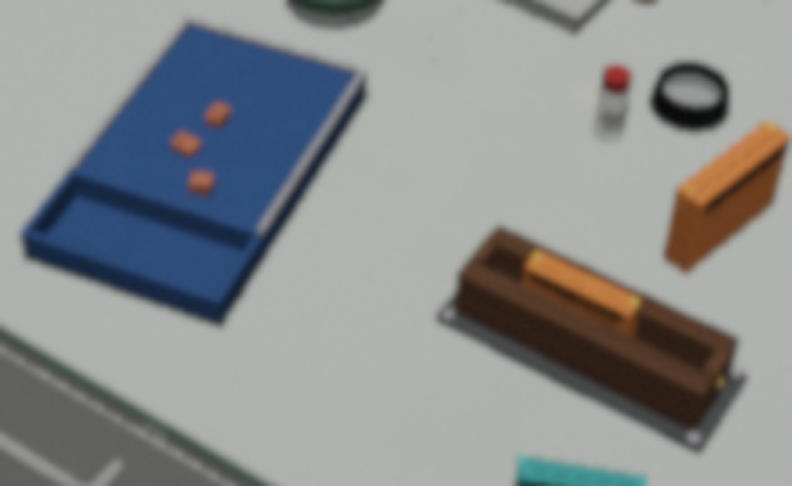

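The crop confirms it: the orange scraper sits in the slot of the block, is smaller than the free orange one, and has its top edge clear. Next I measure the block, scraper, board and chips.

```bash
python3 - <<'E'
from h import *
from scipy.spatial.transform import Rotation as Ro
T=cv2.imread("pics/top0.png");S=cv2.imread("pics/scene0.png")
s=sensors.read_state(); q=s['ee_rot']; print("tool axes\n",Ro.from_quat([q[1],q[2],q[3],q[0]]).as_matrix().round(3))
def comp(I,roi,lo,hi,f=8):
    x0,y0,x1,y1=roi
    U=cv2.resize(I[y0:y1,x0:x1],None,fx=f,fy=f,interpolation=cv2.INTER_CUBIC)
    m=cv2.inRange(cv2.cvtColor(U,cv2.COLOR_BGR2HSV),lo,hi)
    k,l,st,c=cv2.connectedComponentsWithStats(m); i=1+np.argmax(st[1:,4])
    pts=np.argwhere(l==i)[:,::-1]
    return (pts+.5)/f-.5+np.array([x0,y0])
def rect(P):
    r=cv2.minAreaRect(P.astype(np.float32)); return np.array(r[0]),cv2.boxPoints(r)
def world(n,P,z): return np.array([onz(n,p,z)[:2] for p in P])
def show(nm,W):
    (c,sz,a)=cv2.minAreaRect(W.astype(np.float32)); b=cv2.boxPoints(((c),sz,a))
    e=b[1]-b[0];f=b[2]-b[1]; L=e if np.hypot(*e)>np.hypot(*f) else f
    ang=np.degrees(np.arctan2(L[1],L[0]))%180
    print(nm,np.round(c,1),"size",np.round(sz,1),"long axis deg",round(ang,2))
P=comp(T,(370,200,412,226),(8,150,110),(22,255,255)); show("scraper z52",world("top",P,52))
P=comp(T,(350,190,440,240),(3,60,40),(25,255,255)); show("block z40",world("top",P,40))
g=cv2.resize(T[190:240,345:440],None,fx=4,fy=4)
P=comp(T,(345,190,440,240),(0,0,0),(180,255,135)); show("foot z2",world("top",P,2))
P=comp(T,(240,165,335,285),(100,110,40),(128,255,255)); show("board z24",world("top",P,24))
for i,r in enumerate(((277,204,290,217),(276,218,290,230),(288,226,302,239))):
    P=comp(T,r,(0,60,90),(15,255,255)); print("chip top",i,onz("top",P.mean(0),31)[:2].round(1))
for i,r in enumerate(((274,190,287,202),(264,198,278,211),(269,209,282,222))):
    P=comp(S,r,(0,60,90),(15,255,255)); print("chip scene",i,onz("scene",P.mean(0),29)[:2].round(1))
for nm,z,r in (("cap",49,(353,138,370,155)),):
    P=comp(T,r,(0,110,90),(9,255,255)); print(nm,onz("top",P.mean(0),z))
# triangulated board corners (deck/rim) and block corners  scene crop /3.6+(220,165); top crop/4+(240,170)
sc=lambda x,y:(x/3.6+220-.36,y/3.6+165-.36); tp=lambda x,y:(x/4+240-.4,y/4+170-.4)
for nm,a,b in(("bd BL",(190,22),(57,66)),("bd BR",(363,75),(252,26)),("bd NL",(25,235),(117,395)),("bd NR",(222,313),(323,350)),
  ("blk farL",(500,228),(494,141)),("blk farR",(737,338),(742,134)),("scr L far",(535,252),(552,164)),("scr R",(640,300),(664,162)),("scr R2",(632,312),(664,184)),("scr L2",(525,268),(552,187))):
    p,e=tri(sc(*a),tp(*b)); print(nm,p.round(1),round(e,1))
E
```

```text
tool axes
 [[-0.    -0.293 -0.956]
 [-0.002 -0.956  0.293]
 [-1.     0.002 -0.   ]]Traceback (most recent call last):
  File "<stdin>", line 20, in <module>
  File "<stdin>", line 14, in world
  File "h.py", line 10, in onz
    o,d=ray(n,uv); return o+d*(z-o[2])/d[2]
        ~~~^^^^^^
  File "h.py", line 4, in ray
    c=eyes.get_calibration(n);
ValueError: time passes only in moves, steps and waits
```

```bash
sed -i 's/^def ray/C={n:eyes.get_calibration(n) for n in("scene","top")}\ndef ray/; s/c=eyes.get_calibration(n);/c=C[n];/' h.py
cat >> h.py <<'E'
def comp(I,roi,lo,hi,f=8):
    x0,y0,x1,y1=roi
    U=cv2.resize(I[y0:y1,x0:x1],None,fx=f,fy=f,interpolation=cv2.INTER_CUBIC)
    m=cv2.inRange(cv2.cvtColor(U,cv2.COLOR_BGR2HSV),lo,hi)
    k,l,st,c=cv2.connectedComponentsWithStats(m); i=1+np.argmax(st[1:,4])
    pts=np.argwhere(l==i)[:,::-1]
    return (pts+.5)/f-.5+np.array([x0,y0])
def world(n,P,z):
    P=cv2.convexHull(P.astype(np.float32))[:,0]
    return np.array([onz(n,p,z)[:2] for p in P])
def show(nm,W):
    (c,sz,a)=cv2.minAreaRect(W.astype(np.float32)); b=cv2.boxPoints(((c),sz,a))
    e=b[1]-b[0];f=b[2]-b[1]; L=e if np.hypot(*e)>np.hypot(*f) else f
    ang=np.degrees(np.arctan2(L[1],L[0]))%180
    print(nm,np.round(c,1),"size",np.round(sz,1),"long axis deg",round(ang,2))
E
cat > m.py <<'E'
from h import *
T=cv2.imread("pics/top0.png");S=cv2.imread("pics/scene0.png")
P=comp(T,(370,200,412,226),(8,150,110),(22,255,255)); show("scraper z52",world("top",P,52))
P=comp(T,(350,190,440,240),(3,60,40),(25,255,255)); show("block z40",world("top",P,40))
P=comp(T,(345,190,440,240),(0,0,0),(180,255,125)); show("foot z2",world("top",P,2))
P=comp(T,(240,165,335,285),(100,110,40),(128,255,255)); show("board z24",world("top",P,24))
for i,r in enumerate(((277,204,290,217),(276,218,290,230),(288,226,302,239))):
    P=comp(T,r,(0,60,90),(15,255,255)); print("chip top",i,onz("top",P.mean(0),31)[:2].round(1))
for i,r in enumerate(((274,190,287,202),(264,198,278,211),(269,209,282,222))):
    P=comp(S,r,(0,60,90),(15,255,255)); print("chip scene",i,onz("scene",P.mean(0),29)[:2].round(1))
P=comp(T,(353,138,370,155),(0,110,90),(9,255,255)); print("cap",onz("top",P.mean(0),49))
sc=lambda x,y:(x/3.6+220-.36,y/3.6+165-.36); tp=lambda x,y:(x/4+240-.4,y/4+170-.4)
for nm,a,b in(("bd BL",(190,22),(57,66)),("bd BR",(363,75),(252,26)),("bd NL",(25,235),(117,395)),("bd NR",(222,313),(323,350)),
  ("blk farL",(500,228),(494,141)),("blk farR",(737,338),(742,134)),("scr L far",(535,252),(552,164)),("scr R",(640,300),(664,162)),("scr R2",(632,312),(664,184)),("scr L2",(525,268),(552,187))):
    p,e=tri(sc(*a),tp(*b)); print(nm,p.round(1),round(e,1))
E
python3 m.py
```

```text
scraper z52 [512.9 -92.5] size [65.8 18.6] long axis deg 88.72
block z40 [512.5 -99.7] size [ 48.2 154.5] long axis deg 90.01
foot z2 [ 513.3 -104. ] size [ 63.8 169.2] long axis deg 90.25
board z24 [499.4 156.4] size [199.3 122.1] long axis deg 10.28
chip top 0 [526.2 164.1]
chip top 1 [494.6 164.4]
chip top 2 [473.5 136.7]
chip scene 0 [524.7 164.1]
chip scene 1 [492.9 164.1]
chip scene 2 [472.3 136.8]
cap [676.2263377  -28.98942802  49.        ]
bd BL [588.6 235.6  24.9] 0.4
bd BR [611.6 115.4  22. ] 1.7
bd NL [388.4 201.4  18.1] 0.1
bd NR [412.1  76.8   8.7] 0.2
blk farL [535.6 -29.3  34. ] 0.4
blk farR [ 535.4 -176.9   37.5] 2.1
scr L far [519.2 -60.9  48.2] 1.3
scr R [ 518.3 -126.    51.5] 2.4
scr R2 [ 505.9 -126.    53.4] 0.1
scr L2 [506.1 -61.2  47.1] 0.3
```

Request:
arm_command([
  [[0,28.8,-27.8,7.1],[0,57.6,-55.6,14.2],[0,86.4,-83.4,21.3],[0,115.2,-111.2,28.4],[0,144,-139,35.5],[0,172.8,-166.8,42.6],[0,201.6,-194.6,49.7],[0,230.4,-222.4,56.8],[0,259.2,-250.2,63.9],[0,288,-278,71]],
], fingers=0.1, squeeze=30)

```text
time: 0.93
eef_pos: [357.5, 214.8, 256.2]
ee_rot: [0.493, -0.507, 0.493, 0.507]
force: [1.5, 0.2, 0.3]
width: 38.4
```

```bash
cat >> h.py <<'E'
from scipy.spatial.transform import Rotation as Ro
def st():
    s=sensors.read_state(); q=s['ee_rot']; M=Ro.from_quat([q[1],q[2],q[3],q[0]]).as_matrix()
    print("t",round(s['time'],2),"pos",s['eef_pos'].round(1),"F",s['force'].round(1),"Tq",s['torque'].round(2),"w",round(s['width'],1),"yaw_y",np.degrees(np.arctan2(M[1,1],M[0,1])).round(2),"xdown",M[:,0].round(4),"j",np.round(s['joints'],2))
    return s,M
def to(X):
    s,M=st(); print("tool delta",(M.T@(np.array(X)-s['eef_pos'])).round(1))
E
python3 -c "
from h import *
to([512.7,-93,150])"
```

```text
t 0.93 pos [357.5 214.8 256.2] F [1.5 0.2 0.3] Tq [ 0.07 -0.17  0.  ] w 38.4 yaw_y -178.37 xdown [ 1.e-04  5.e-04 -1.e+00] j [ 1.03 -0.47 -0.34 -0.   -1.69 -1.  ]
tool delta [ 106.1 -146.4 -312.2]
```

Request:
arm_command([
  [[0,-16,-34,0.4],[0,-32,-68,0.8],[0,-49,-104,1.2],[0,-65,-138,1.6],[0,-82,-174,1.6],[0,-98,-208,1.6],[15,-114,-242,1.6],[40,-130,-276,1.6],[70,-146,-312,1.6],[106,-146,-312,1.6]],
])

```text
time: 1.77
eef_pos: [515.6, -93.6, 153.7]
ee_rot: [-0.5, 0.502, -0.499, -0.499]
force: [0.8, 0.8, -0.0]
width: 38.7
```

```bash
python3 - <<'E'
from h import *
to([512.7,-93,85])
for n,r in(("top",(340,160,440,260)),("scene",(330,170,450,300))):
    I=eyes.get_image(n)[:,:,::-1]; cv2.imwrite(f"pics/{n}1.png",I)
    a,b,c,d=r; cv2.imwrite(f"pics/c{n}1.png",cv2.resize(I[b:d,a:c],None,fx=4,fy=4,interpolation=cv2.INTER_CUBIC))
E
```

```text
t 1.77 pos [515.6 -93.6 153.7] F [ 0.8  0.8 -0. ] Tq [ 0.18 -0.07  0.06] w 38.7 yaw_y -179.85 xdown [ 0.0044 -0.0013 -1.    ] j [ 0.21 -0.16 -0.29  0.   -1.43 -0.2 ]
tool delta [68.6  3.2  0.7]
```

View pics/cscene1.png

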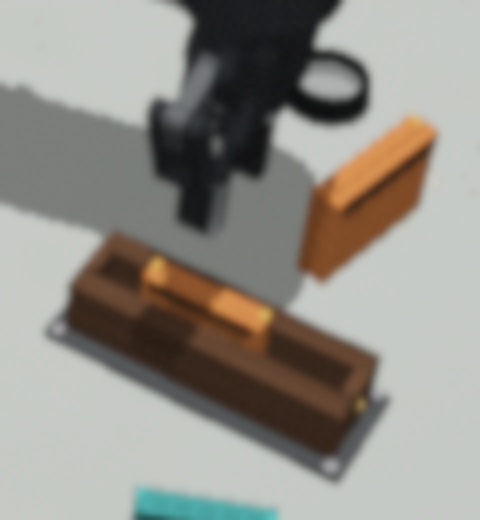

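View pics/ctop1.png

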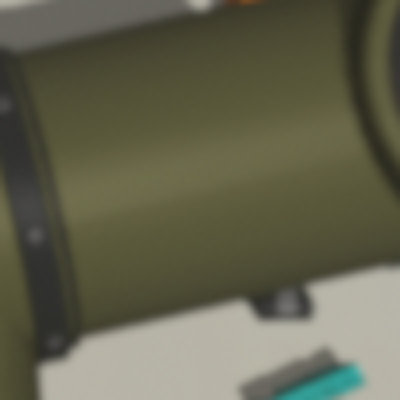

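```bash
python3 - <<'E'
from h import *
s,M=st(); p=s['eef_pos']
for d in (10,20,25,30,38):
    for sx in(-19,19,-30):
      print(d,sx,[ (proj("scene",p+[sx,dy,-d])-[330,170])*4 for dy in(-11,11)])
E
```

```text
t 1.87 pos [510.1 -91.3 144.2] F [-1.  -0.4 -2.2] Tq [ 0.04  0.12 -0.01] w 38.4 yaw_y -179.88 xdown [-1.340e-02  5.000e-04 -9.999e-01] j [ 0.21 -0.15 -0.3  -0.   -1.43 -0.21]
10 -19 [array([220.56940501, 205.32016498]), array([177.38413297, 185.5146933 ])]
10 19 [array([259.36903341, 156.30694494]), array([216.93038129, 137.51135741])]
10 -30 [array([208.93802924, 220.00852834]), array([165.53381309, 199.89533462])]
20 -19 [array([218.15842818, 220.74715848]), array([175.33788847, 200.94037308])]
20 19 [array([256.72509904, 171.70841205]), array([214.63782306, 152.90386082])]
20 -30 [array([206.60023864, 235.43878349]), array([163.56471405, 215.3267435 ])]
25 -19 [array([216.96689144, 228.36898237]), array([174.32648103, 208.56253476])]
25 19 [array([255.4179847 , 179.32020548]), array([213.50428938, 160.51215373])]
25 -30 [array([205.4449899 , 243.06144479]), array([162.59153535, 222.95097878])]
30 -19 [array([215.78451674, 235.93063109]), array([173.32276798, 216.12516384])]
30 19 [array([254.12062881, 186.87359049]), array([212.37913088, 168.06267326])]
30 -30 [array([204.29870157, 250.62341853]), array([161.62582408, 230.51517034])]
38 -19 [array([213.91151919, 247.90582785]), array([171.73261956, 228.10322852])]
38 19 [array([252.06489364, 198.83914031]), array([210.59607404, 180.02492437])]
38 -30 [array([202.48302612, 262.59809956]), array([160.0960108 , 242.49470111])]
```

Request:
arm_command([
  [[0,0,0,0],[0,0,0,0],[0,0,0,0],[0,0,0,0]],
])

```text
time: 2.2
eef_pos: [514.5, -88.9, 155.0]
ee_rot: [-0.499, 0.503, -0.497, -0.501]
force: [1.0, -0.4, -0.6]
width: 38.7
```

```bash
python3 -c "
from h import *
to([512.7,-93,75])"
```

```text
t 2.2 pos [514.5 -88.9 155. ] F [ 1.  -0.4 -0.6] Tq [ 0.01  0.07 -0.02] w 38.7 yaw_y -179.57 xdown [ 4.1e-03  3.0e-04 -1.0e+00] j [ 0.22 -0.16 -0.29  0.   -1.44 -0.21]
tool delta [80.   2.1 -4.1]
```

Request:
arm_command([
  [[15,0,0,0],[30,0,0,0],[43,0,0,0],[50,0,0,0],[50,0,0,0],[50,0,0,0],[50,0,0,0],[50,0,0,0],[50,0,0,0]],
])

```text
time: 2.95
eef_pos: [514.0, -89.8, 103.2]
ee_rot: [-0.499, 0.502, -0.498, -0.501]
force: [0.7, -0.7, 1.2]
width: 38.3
```

```bash
python3 -c "
from h import *
to([512.7,-93,75])"
```

```text
t 2.95 pos [514.  -89.8 103.2] F [ 0.7 -0.7  1.2] Tq [ 0.02 -0.05 -0.  ] w 38.3 yaw_y -179.66 xdown [ 0.0013 -0.     -1.    ] j [ 0.21 -0.14 -0.36  0.   -1.34 -0.21]
tool delta [28.2  1.3 -3.2]
```

Request:
arm_command([
  [[0,0,0,0],[0,0,0,0],[0,0,0,0]],
])

```text
time: 3.2
eef_pos: [513.6, -89.9, 102.5]
ee_rot: [-0.499, 0.502, -0.499, -0.501]
force: [0.2, -1.0, 0.7]
width: 38.4
```

```bash
python3 -c "
from h import *
to([512.7,-93,75])"
```

```text
t 3.2 pos [513.6 -89.9 102.5] F [ 0.2 -1.   0.7] Tq [0.01 0.02 0.01] w 38.4 yaw_y -179.67 xdown [ 2.e-04 -1.e-04 -1.e+00] j [ 0.21 -0.14 -0.37  0.   -1.34 -0.21]
tool delta [27.5  0.9 -3.1]
```

Request:
arm_command([
  [[8,0.9,-3,0.5],[16,0.9,-3,0.5],[24,0.9,-3,0.5],[30,0.9,-3,0.5],[34,0.9,-3,0.5],[34,0.9,-3,0.5],[34,0.9,-3,0.5],[34,0.9,-3,0.5],[34,0.9,-3,0.5]],
])

```text
time: 3.95
eef_pos: [513.0, -92.8, 68.9]
ee_rot: [0.501, -0.5, 0.5, 0.499]
force: [0.2, -0.0, 0.5]
width: 38.2
```

```bash
python3 - <<'E'
from h import *
to([512.7,-93,67])
for n,r in(("scene",(330,170,450,300)),):
    I=eyes.get_image(n)[:,:,::-1]; cv2.imwrite(f"pics/{n}2.png",I)
    a,b,c,d=r; cv2.imwrite(f"pics/c{n}2.png",cv2.resize(I[b:d,a:c],None,fx=4,fy=4,interpolation=cv2.INTER_CUBIC))
E
```

```text
t 3.95 pos [513.  -92.8  68.9] F [ 0.2 -0.   0.5] Tq [-0.   -0.03 -0.01] w 38.2 yaw_y 179.85 xdown [ 9.e-04 -1.e-04 -1.e+00] j [ 0.21 -0.11 -0.41  0.   -1.27 -0.21]
tool delta [ 1.9  0.3 -0.2]
```

View pics/cscene2.png

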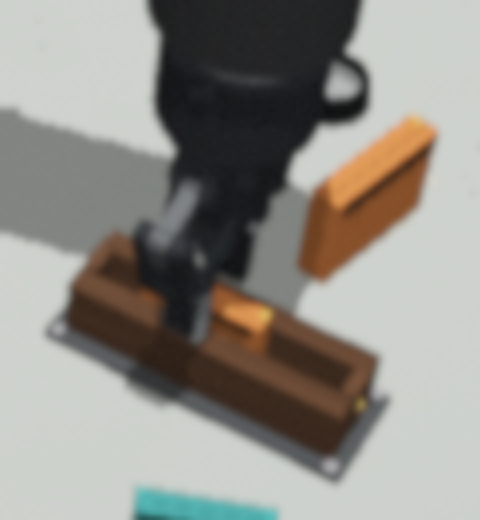

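Request:
arm_command([
  [[1,0.2,0,0],[1,0.2,0,0],[1,0.2,0,0],[1,0.2,0,0],[1,0.2,0,0],[1,0.2,0,0],[1,0.2,0,0],[1,0.2,0,0]],
], fingers=1, squeeze=20)

```text
time: 4.67
eef_pos: [512.5, -92.8, 67.5]
ee_rot: [0.501, -0.499, 0.501, 0.499]
force: [0.7, 0.7, 0.7]
width: 13.2
```

```bash
python3 - <<'E'
from h import *
st()
for n,r in(("scene",(330,170,450,300)),):
    I=eyes.get_image(n)[:,:,::-1]; cv2.imwrite(f"pics/{n}3.png",I)
    a,b,c,d=r; cv2.imwrite(f"pics/c{n}3.png",cv2.resize(I[b:d,a:c],None,fx=4,fy=4,interpolation=cv2.INTER_CUBIC))
E
```

```text
t 4.67 pos [512.5 -92.8  67.5] F [0.7 0.7 0.7] Tq [ 0.02  0.05 -0.  ] w 13.2 yaw_y 179.84 xdown [ 2.e-04 -1.e-04 -1.e+00] j [ 0.21 -0.11 -0.41  0.   -1.27 -0.21]
```

View pics/cscene3.png

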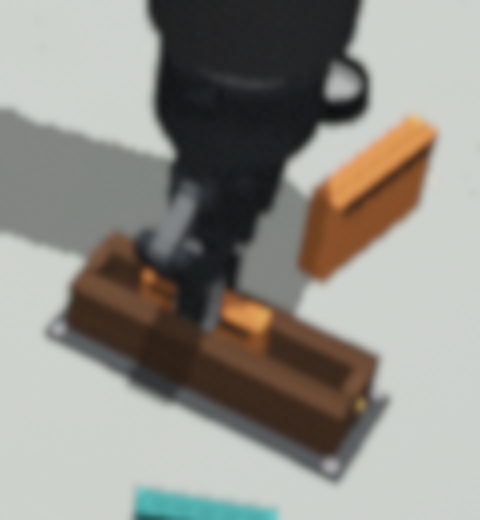

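Request:
arm_command([
  [[-1,0,0,0],[-1,0,-2,0],[-1,0,-4,0],[-1,0,-6,0],[-1,0,-8,0],[-1,0,-10,0],[-1,0,-12,0],[-1,0,-13,0],[-1,0,-14,0],[-1,0,-14,0]],
])

```text
time: 5.55
eef_pos: [512.4, -107.0, 68.4]
ee_rot: [0.501, -0.499, 0.501, 0.499]
force: [-0.0, 0.8, -0.9]
width: 13.4
```

```bash
python3 -c "
from h import *
st()"
```

```text
t 5.55 pos [ 512.4 -107.    68.4] F [-0.   0.8 -0.9] Tq [-0.    0.04  0.04] w 13.4 yaw_y 179.83 xdown [-0.e+00 -1.e-04 -1.e+00] j [ 0.18 -0.11 -0.4   0.   -1.27 -0.18]
```

Free so far. I continue in short calls of about 4 mm and watch the y force.

Request:
arm_command([
  [[0,0,-1,0],[0,0,-2,0],[0,0,-3,0],[0,0,-4,0],[0,0,-4,0]],
])

```text
time: 5.97
eef_pos: [512.4, -111.0, 68.4]
ee_rot: [0.501, -0.499, 0.501, 0.499]
force: [0.7, 0.3, -1.0]
width: 12.9
```

Request:
arm_command([
  [[0,0,-1,0],[0,0,-2,0],[0,0,-3,0],[0,0,-4,0],[0,0,-4,0]],
])

```text
time: 6.38
eef_pos: [512.4, -115.0, 68.4]
ee_rot: [0.501, -0.499, 0.501, 0.499]
force: [0.1, -0.1, 0.0]
width: 13.5
```

Request:
arm_command([
  [[0,0,-1,0],[0,0,-2,0],[0,0,-3,0],[0,0,-3,0]],
])

```text
time: 6.72
eef_pos: [512.4, -118.0, 68.4]
ee_rot: [0.501, -0.499, 0.501, 0.499]
force: [-0.6, 0.1, -0.0]
width: 13.7
```

Request:
arm_command([
  [[0,0,-1,0],[0,0,-2,0],[0,0,-3,0],[0,0,-3,0]],
])

```text
time: 7.05
eef_pos: [512.4, -121.0, 68.4]
ee_rot: [0.501, -0.499, 0.501, 0.499]
force: [0.3, 0.3, -1.4]
width: 13.5
```

Request:
arm_command([
  [[0,0,-1,0],[0,0,-2,0],[0,0,-3,0],[0,0,-3,0]],
])

```text
time: 7.38
eef_pos: [512.4, -124.0, 68.3]
ee_rot: [0.501, -0.499, 0.501, 0.499]
force: [-0.5, -0.1, -1.7]
width: 13.5
```

```bash
python3 - <<'E'
from h import *
st()
for n,r in(("scene",(330,170,450,300)),):
    I=eyes.get_image(n)[:,:,::-1]; cv2.imwrite(f"pics/{n}4.png",I)
    a,b,c,d=r; cv2.imwrite(f"pics/c{n}4.png",cv2.resize(I[b:d,a:c],None,fx=4,fy=4,interpolation=cv2.INTER_CUBIC))
E
```

```text
t 7.38 pos [ 512.4 -124.    68.3] F [-0.5 -0.1 -1.7] Tq [ 0.05 -0.    0.02] w 13.5 yaw_y 179.83 xdown [-1.e-04 -1.e-04 -1.e+00] j [ 0.14 -0.1  -0.39  0.   -1.27 -0.15]
```

View pics/cscene4.png

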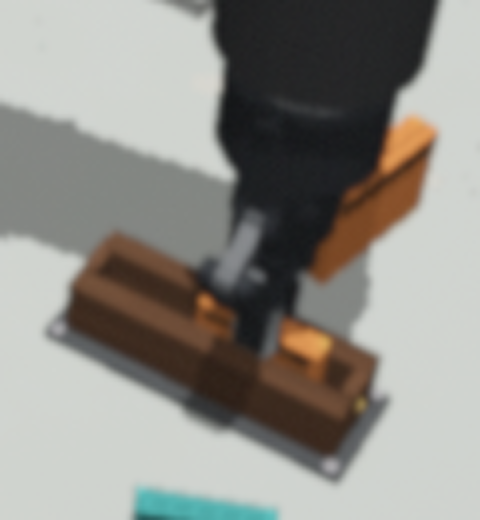

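The scraper is moving with the fingers: its right end has gone from crop (272,318) to (328,345). I go on toward the pin.

Request:
arm_command([
  [[0,0,-1,0],[0,0,-2,0],[0,0,-2,0]],
])

```text
time: 7.68
eef_pos: [512.4, -126.0, 68.4]
ee_rot: [0.501, -0.499, 0.501, 0.499]
force: [-0.9, 0.6, -1.3]
width: 12.7
```

Request:
arm_command([
  [[0,0,-1,0],[0,0,-2,0],[0,0,-2,0]],
])

```text
time: 7.93
eef_pos: [512.4, -128.0, 68.4]
ee_rot: [0.501, -0.499, 0.501, 0.499]
force: [-0.5, 0.4, -0.6]
width: 13.2
```

Request:
arm_command([
  [[0,0,-1,0],[0,0,-2,0],[0,0,-2,0]],
])

```text
time: 8.18
eef_pos: [512.4, -130.0, 68.4]
ee_rot: [0.501, -0.499, 0.501, 0.499]
force: [-0.2, 0.4, -0.8]
width: 12.9
```

Request:
arm_command([
  [[0,0,-1,0],[0,0,-1.5,0],[0,0,-1.5,0]],
])

```text
time: 8.43
eef_pos: [512.4, -131.3, 68.4]
ee_rot: [0.501, -0.499, 0.501, 0.499]
force: [-0.0, 0.4, -0.9]
width: 13.3
```

Request:
arm_command([
  [[0,0,-1,0],[0,0,-1.5,0],[0,0,-1.5,0]],
])

```text
time: 8.68
eef_pos: [512.4, -131.9, 68.1]
ee_rot: [0.501, -0.499, 0.5, 0.5]
force: [-1.2, 5.4, -0.7]
width: 13.7
```

Request:
arm_command([
  [[0,0,-1,0],[0,0,-1.5,0],[0,0,-1.5,0]],
])

```text
time: 8.93
eef_pos: [512.5, -132.4, 67.9]
ee_rot: [0.501, -0.499, 0.5, 0.5]
force: [-1.4, 8.4, -0.4]
width: 13.2
```

Contact with the pin at y ≈ -131.5: the force rose to 8 N. I back off to about 2 mm from contact, grip more firmly, and lift slowly.

Request:
arm_command([
  [[0,0,2,0],[0,0,4,0],[0,0,5,0],[0,0,5,0],[0,0,5,0],[0,0,5,0]],
], squeeze=40)

```text
time: 9.43
eef_pos: [512.3, -129.6, 68.4]
ee_rot: [0.501, -0.499, 0.501, 0.499]
force: [0.4, -0.3, -0.7]
width: 12.6
```

Request:
arm_command([
  [[-1,0,0,0],[-2,0,0,0],[-3,0,0,0],[-4,0,0,0],[-4,0,0,0]],
])

```text
time: 9.85
eef_pos: [512.5, -129.4, 72.7]
ee_rot: [0.501, -0.499, 0.501, 0.499]
force: [-0.6, 0.2, -1.5]
width: 12.5
```

```bash
python3 -c "
from h import *
st()"
```

```text
t 9.85 pos [ 512.5 -129.4   72.7] F [-0.6  0.2 -1.5] Tq [ 0.01  0.03 -0.  ] w 12.5 yaw_y 179.84 xdown [ 5.e-04 -2.e-04 -1.e+00] j [ 0.13 -0.09 -0.38  0.   -1.28 -0.14]
```

Past the 3 mm limit with no resistance, so I continue up.

Request:
arm_command([
  [[-2,0,0,0],[-4,0,0,0],[-6,0,0,0],[-8,0,0,0],[-10,0,0,0],[-12,0,0,0],[-12,0,0,0]],
])

```text
time: 10.43
eef_pos: [512.7, -129.4, 85.0]
ee_rot: [0.501, -0.5, 0.501, 0.499]
force: [0.4, -0.3, -0.4]
width: 12.6
```

Request:
arm_command([
  [[-3,0,0,0],[-6,0,0,0],[-10,0,0,0],[-14,0,0,0],[-20,0,0,0],[-28,0,0,0],[-36,0,0,0],[-44,0,0,0],[-50,0,0,0],[-50,0,0,0]],
])

```text
time: 11.27
eef_pos: [513.2, -129.4, 136.5]
ee_rot: [0.501, -0.5, 0.5, 0.498]
force: [1.0, -0.5, 0.4]
width: 12.4
```

```bash
python3 - <<'E'
from h import *
s,M=st()
for n,r in(("scene",(330,150,450,300)),):
    I=eyes.get_image(n)[:,:,::-1]; cv2.imwrite(f"pics/{n}5.png",I)
    a,b,c,d=r; cv2.imwrite(f"pics/c{n}5.png",cv2.resize(I[b:d,a:c],None,fx=4,fy=4,interpolation=cv2.INTER_CUBIC))
E
```

```text
t 11.27 pos [ 513.2 -129.4  136.5] F [ 1.  -0.5  0.4] Tq [-0.06 -0.02 -0.01] w 12.4 yaw_y 179.84 xdown [ 3.e-03 -3.e-04 -1.e+00] j [ 0.13 -0.13 -0.3   0.   -1.4  -0.14]
```

View pics/cscene5.png

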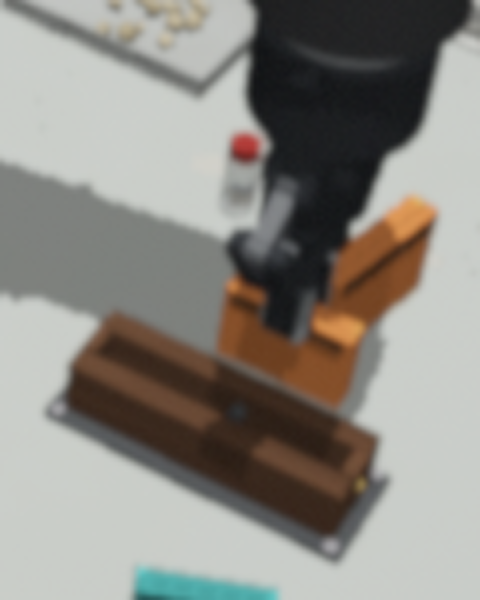

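The scraper is out of the block and hangs level in the fingers. The pin shows in the slot at crop (238,410), and the vial is untouched. Next I carry it over the back half of the deck, turned to the board's 10.3° yaw.

Request:
arm_command([
  [[0,-3,12,-1],[0,-7,38,-2],[0,-12,68,-3],[0,-17,100,-4],[0,-22,132,-5],[0,-27,164,-6],[0,-32,196,-7],[0,-37,228,-8],[0,-43,260,-9.2],[0,-46,280,-10.5]],
], squeeze=60)

```text
time: 12.15
eef_pos: [558.9, 153.7, 133.4]
ee_rot: [0.452, -0.544, 0.452, 0.544]
force: [-0.7, -0.9, -1.4]
width: 11.7
```

Request:
arm_command([
  [[0,0,8,0],[0,0,14,0],[0,0,14,0],[0,0,14,0],[0,0,14,0],[0,0,14,0],[0,0,14,0],[0,0,14,0]],
])

```text
time: 12.82
eef_pos: [556.8, 163.7, 134.5]
ee_rot: [-0.453, 0.543, -0.453, -0.543]
force: [0.0, -0.2, -0.2]
width: 12.1
```

```bash
python3 - <<'E'
from h import *
to([561.5,165,95])
for n,r in(("scene",(200,110,360,270)),("top",(220,150,360,280))):
    I=eyes.get_image(n)[:,:,::-1]; cv2.imwrite(f"pics/{n}6.png",I)
    a,b,c,d=r; cv2.imwrite(f"pics/c{n}6.png",cv2.resize(I[b:d,a:c],None,fx=3.7,fy=3.7,interpolation=cv2.INTER_CUBIC))
E
```

```text
t 12.82 pos [556.8 163.7 134.5] F [ 0.  -0.2 -0.2] Tq [0.01 0.04 0.03] w 12.1 yaw_y -169.71 xdown [ 2.e-04  1.e-04 -1.e+00] j [ 0.63  0.01 -0.17  0.   -1.39 -0.45]
tool delta [39.5 -4.9  0.4]
```

View pics/cscene6.png

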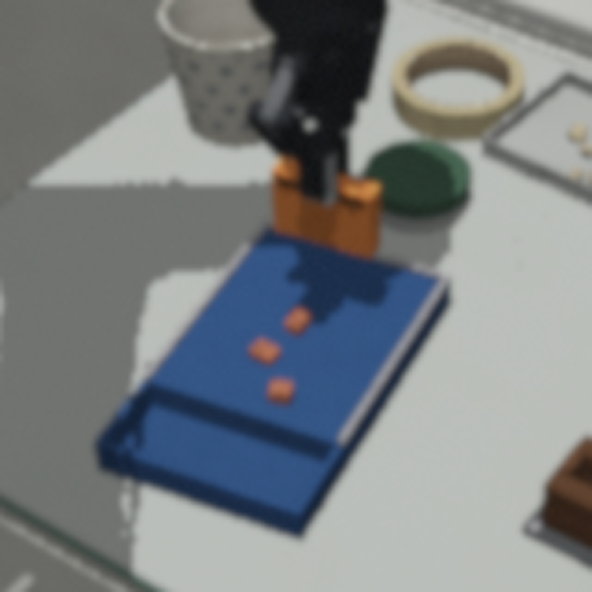

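View pics/ctop6.png

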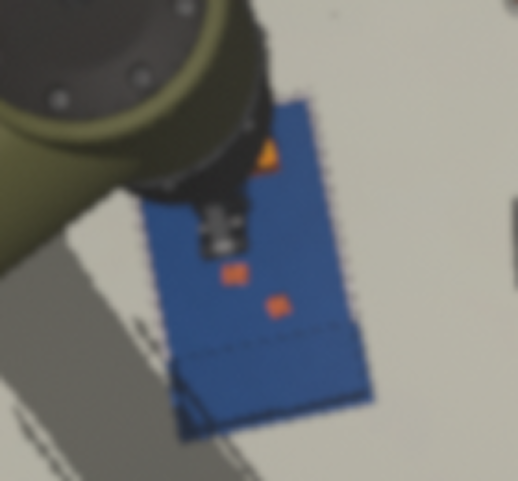

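Request:
arm_command([
  [[5,-2,0,0],[13,-4,0,0],[21,-5,0,0],[29,-5,0,0],[36,-5,0,0],[41,-5,0,0],[42,-5,0,0],[42,-5,0,0],[42,-5,0,0],[42,-5,0,0]],
])

```text
time: 13.75
eef_pos: [561.9, 165.3, 93.0]
ee_rot: [-0.453, 0.543, -0.453, -0.543]
force: [0.1, -0.5, -0.8]
width: 11.9
```

```bash
python3 - <<'E'
from h import *
to([561.5,165,87])
for n,r in(("scene",(200,110,360,270)),):
    I=eyes.get_image(n)[:,:,::-1]; cv2.imwrite(f"pics/{n}7.png",I)
    a,b,c,d=r; cv2.imwrite(f"pics/c{n}7.png",cv2.resize(I[b:d,a:c],None,fx=3.7,fy=3.7,interpolation=cv2.INTER_CUBIC))
E
```

```text
t 13.75 pos [561.9 165.3  93. ] F [ 0.1 -0.5 -0.8] Tq [-0.01 -0.08  0.  ] w 11.9 yaw_y -169.66 xdown [ 1.e-03  3.e-04 -1.e+00] j [ 0.63  0.04 -0.21  0.   -1.32 -0.45]
tool delta [ 6.   0.4 -0.3]
```

View pics/cscene7.png

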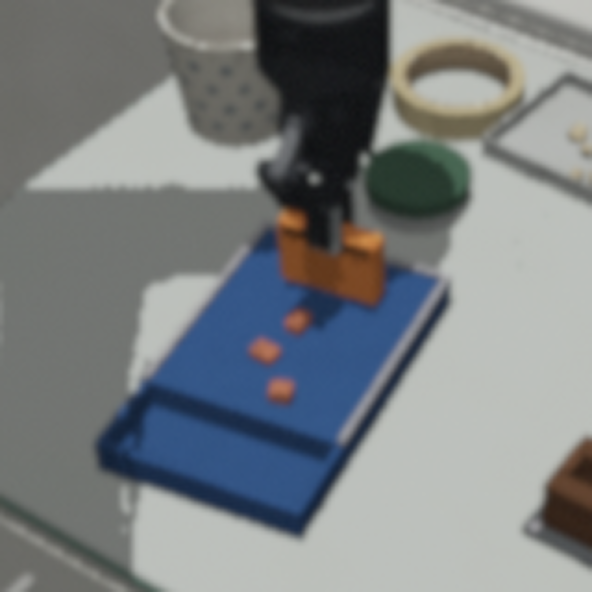

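The scraper is above the deck behind the chips and spans all three. I lower it until I feel the deck.

Request:
arm_command([
  [[2,0,0,0],[4,0,0,0],[4.5,0,0,0],[4.5,0,0,0],[4.5,0,0,0]],
])

```text
time: 14.22
eef_pos: [561.5, 165.1, 87.8]
ee_rot: [-0.453, 0.543, -0.453, -0.543]
force: [0.5, -0.4, -1.0]
width: 11.8
```

Request:
arm_command([
  [[1,0,0,0],[1,0,0,0],[1,0,0,0]],
])

```text
time: 14.47
eef_pos: [561.6, 165.2, 86.8]
ee_rot: [-0.453, 0.543, -0.453, -0.543]
force: [-0.2, 0.2, -0.8]
width: 12.0
```

Request:
arm_command([
  [[1,0,0,0],[1,0,0,0],[1,0,0,0]],
])

```text
time: 14.72
eef_pos: [561.6, 165.2, 85.8]
ee_rot: [-0.453, 0.543, -0.453, -0.543]
force: [-1.0, -0.5, -0.9]
width: 11.6
```

Request:
arm_command([
  [[1,0,0,0],[1,0,0,0],[1,0,0,0]],
])

```text
time: 14.97
eef_pos: [561.8, 165.3, 85.6]
ee_rot: [-0.453, 0.543, -0.453, -0.543]
force: [-1.5, 0.3, 4.5]
width: 12.0
```

Request:
arm_command([
  [[1,0,0,0],[1,0,0,0],[1,0,0,0]],
])

```text
time: 15.22
eef_pos: [562.0, 165.4, 85.6]
ee_rot: [-0.453, 0.543, -0.452, -0.543]
force: [-3.7, 0.2, 8.3]
width: 12.3
```

The deck is felt at TCP z 85.6, which matches the expected 61.6 mm offset. I lift about 1 mm and wipe.

Request:
arm_command([
  [[-2.8,0,0,0],[-2.8,0,0,0],[-2.8,3,0,0],[-2.8,7,0,0],[-2.8,11,0,0],[-2.8,15,0,0],[-2.8,19,0,0],[-2.8,23,0,0],[-2.8,27,0,0],[-2.8,30,0,0]],
])

```text
time: 16.05
eef_pos: [531.6, 159.8, 86.7]
ee_rot: [-0.453, 0.543, -0.453, -0.543]
force: [0.3, 0.9, -1.2]
width: 11.9
```

```bash
cat > v.py <<'E'
import sys
from h import *
k=sys.argv[1]; st()
I=eyes.get_image("scene")[:,:,::-1]; cv2.imwrite(f"pics/s{k}.png",I)
cv2.imwrite(f"pics/cs{k}.png",cv2.resize(I[110:270,200:360],None,fx=3.7,fy=3.7,interpolation=cv2.INTER_CUBIC))
E
python3 v.py 8
```

```text
t 16.05 pos [531.6 159.8  86.7] F [ 0.3  0.9 -1.2] Tq [-0.   -0.01  0.  ] w 11.9 yaw_y -169.66 xdown [ 1.e-04  0.e+00 -1.e+00] j [ 0.65 -0.03 -0.3   0.   -1.3  -0.47]
```

View pics/cs8.png

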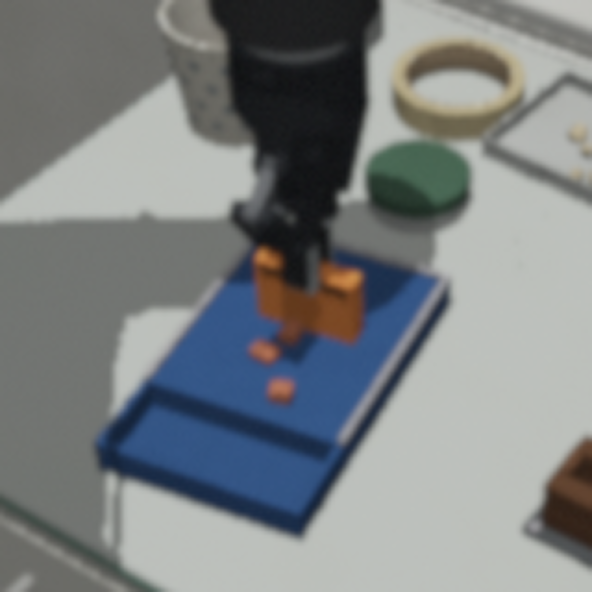

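Wiping works: chip0 is being pushed by the blade at (290,330). I continue.

Request:
arm_command([
  [[0,4,0,0],[0,8,0,0],[0,12,0,0],[0,16,0,0],[0,20,0,0],[0,24,0,0],[0,28,0,0],[0,32,0,0],[0,36,0,0],[0,40,0,0]],
])

```text
time: 16.93
eef_pos: [492.3, 152.6, 86.7]
ee_rot: [-0.453, 0.543, -0.453, -0.543]
force: [-0.2, 0.4, -0.5]
width: 12.0
```

```bash
python3 v.py 9
```

```text
t 16.93 pos [492.3 152.6  86.7] F [-0.2  0.4 -0.5] Tq [-0.   -0.06 -0.  ] w 12.0 yaw_y -169.66 xdown [ 0.e+00 -1.e-04 -1.e+00] j [ 0.69 -0.14 -0.4   0.   -1.31 -0.51]
```

View pics/cs9.png

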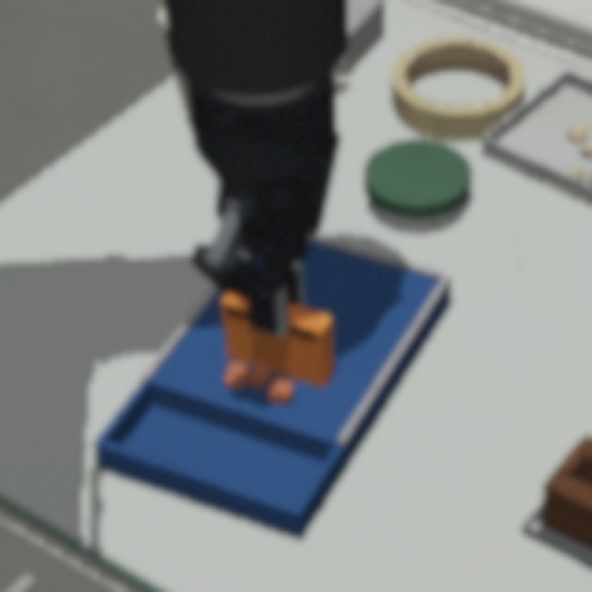

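Request:
arm_command([
  [[0,4,0.5,0],[0,8,1,0],[0,12,1.5,0],[0,16,2,0],[0,20,2.5,0],[0,24,3,0],[0,28,3,0],[0,32,3,0],[0,36,3,0],[0,40,3,0]],
])

```text
time: 17.82
eef_pos: [452.4, 148.3, 86.6]
ee_rot: [-0.453, 0.543, -0.453, -0.543]
force: [0.0, -0.1, -0.6]
width: 11.7
```

```bash
python3 v.py 10
```

```text
t 17.82 pos [452.4 148.3  86.6] F [ 0.  -0.1 -0.6] Tq [0.01 0.03 0.02] w 11.7 yaw_y -169.66 xdown [-1.e-04 -2.e-04 -1.e+00] j [ 0.74 -0.26 -0.5   0.   -1.33 -0.56]
```

View pics/cs10.png

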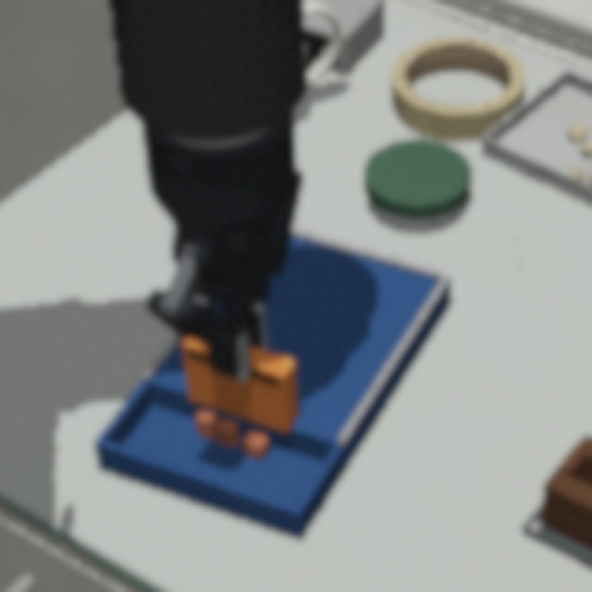

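Request:
arm_command([
  [[0,3,0,0],[0,6,0,0],[0,9,0,0],[0,12,0,0],[0,15,0,0],[0,17,0,0],[0,17,0,0]],
])

```text
time: 18.45
eef_pos: [435.8, 145.3, 86.7]
ee_rot: [-0.453, 0.543, -0.453, -0.543]
force: [-0.3, 0.1, -0.5]
width: 11.8
```

```bash
python3 v.py 11
```

```text
t 18.45 pos [435.8 145.3  86.7] F [-0.3  0.1 -0.5] Tq [ 0.05 -0.03  0.02] w 11.8 yaw_y -169.65 xdown [ 1.e-04  1.e-04 -1.e+00] j [ 0.76 -0.31 -0.54  0.   -1.34 -0.58]
```

View pics/cs11.png

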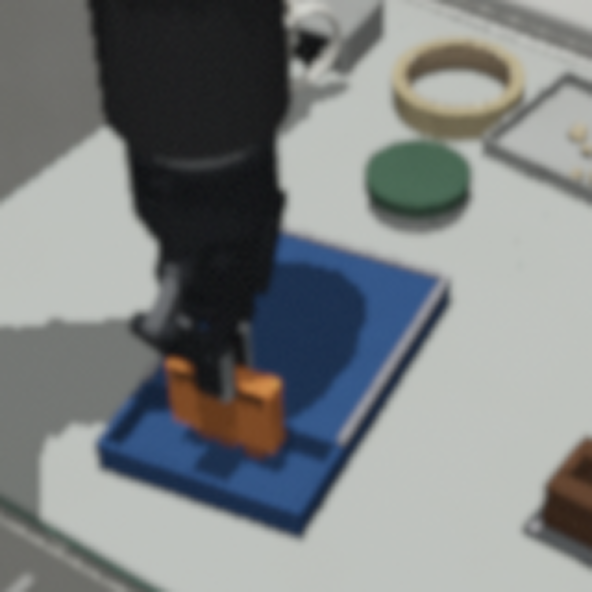

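The chips have dropped out of view behind the blade. I lift, move back over the deck, and check.

Request:
arm_command([
  [[-8,0,0,0],[-16,0,0,0],[-20,-6,0,0],[-20,-18,0,0],[-20,-32,0,0],[-20,-46,0,0],[-20,-60,0,0],[-20,-74,0,0],[-20,-84,0,0],[-20,-90,0,0]],
])

```text
time: 19.33
eef_pos: [526.1, 161.7, 106.9]
ee_rot: [-0.453, 0.543, -0.453, -0.543]
force: [-1.0, -0.3, -1.0]
width: 11.9
```

Request:
arm_command([
  [[0,0,0,0],[0,0,0,0],[0,0,0,0],[0,0,0,0],[0,0,0,0],[0,0,0,0]],
])

```text
time: 19.83
eef_pos: [524.4, 161.6, 106.9]
ee_rot: [-0.453, 0.543, -0.453, -0.543]
force: [-0.0, 0.5, -0.9]
width: 12.1
```

```bash
python3 v.py 12; python3 - <<'E'
from h import *
S=cv2.imread("pics/s12.png"); T=eyes.get_image("top")[:,:,::-1]; cv2.imwrite("pics/t12.png",T)
ax=np.radians(10.3);c=np.array([500,157])
for n,I,(x0,y0,x1,y1) in(("scene",S,(222,205,315,262)),("top",T,(255,225,325,270))):
    m=cv2.inRange(cv2.cvtColor(np.ascontiguousarray(I[y0:y1,x0:x1]),cv2.COLOR_BGR2HSV),(0,80,70),(8,255,255))
    k,l,s,ce=cv2.connectedComponentsWithStats(m)
    for i in range(1,k):
        if s[i,4]>4:
            p=ce[i]+[x0,y0]; 
            w=onz(n,p,9)[:2]-c; print(n,p.round(1),s[i,4],"board xy if z=9",(w@[np.cos(ax),np.sin(ax)]).round(1),(w@[-np.sin(ax),np.cos(ax)]).round(1))
cv2.imwrite("pics/ct12.png",cv2.resize(T[160:280,240:340],None,fx=5,fy=5,interpolation=cv2.INTER_CUBIC))
E
```

```text
t 19.83 pos [524.4 161.6 106.9] F [-0.   0.5 -0.9] Tq [ 0.03 -0.03  0.  ] w 12.1 yaw_y -169.64 xdown [ 4.e-04  2.e-04 -1.e+00] j [ 0.67 -0.06 -0.29  0.   -1.34 -0.48]
scene [258.5 224.6] 50 board xy if z=9 -53.7 15.1
scene [268.9 229.3] 23 board xy if z=9 -56.7 -11.6
top [296.5 243.8] 13 board xy if z=9 -57.6 -12.5
top [286.3 245.6] 25 board xy if z=9 -56.6 12.8
```

View pics/cs12.png

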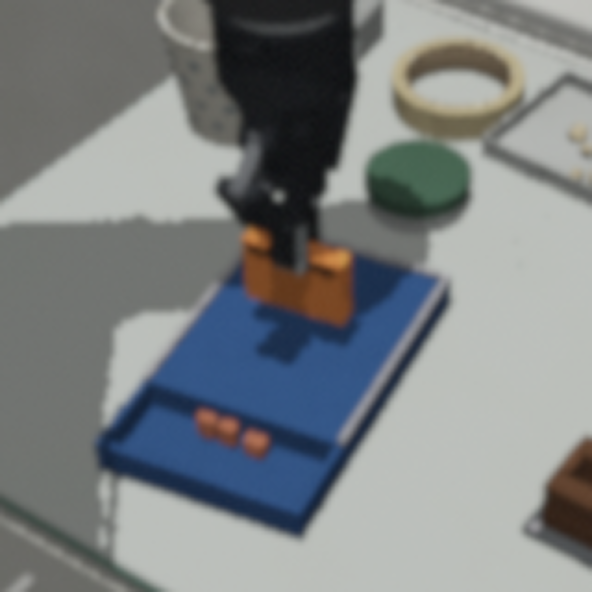

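View pics/ct12.png

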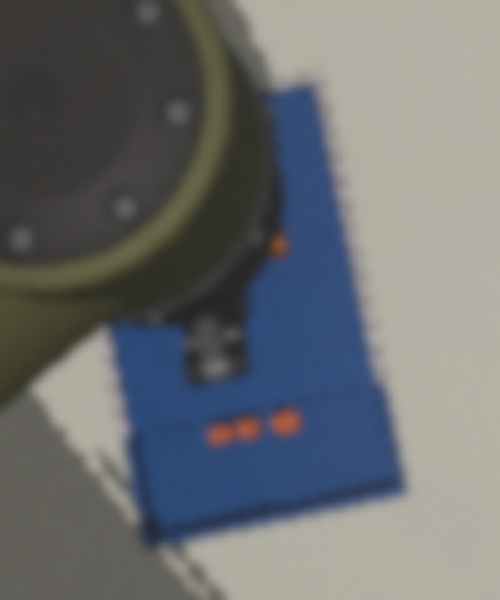

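```bash
python3 - <<'E'
from h import *
S=cv2.imread("pics/s12.png");T=cv2.imread("pics/t12.png")
ax=np.radians(10.3);c=np.array([500,157])
# crop coordinates -> pixels
f=lambda a:(a[0]/3.7+200-.36,a[1]/3.7+110-.36); g=lambda a:(a[0]/5+240-.4,a[1]/5+160-.4)
for nm,a,b in(("L",(208,423),(219,434)),("M",(228,430),(248,427)),("R",(257,443),(286,422)),("edgeL",(150,387),(132,434)),("edgeR",(333,445),(386,389))):
    p,e=tri(f(a),g(b)); w=p[:2]-c
    print(nm,"z",p[2].round(1),"gap",round(e,1),"board",(w@[np.cos(ax),np.sin(ax)]).round(1),(w@[-np.sin(ax),np.cos(ax)]).round(1))
a=cv2.resize(S[210:245,240:285],None,fx=14,fy=14,interpolation=cv2.INTER_CUBIC);cv2.imwrite("pics/z12.png",a)
E
```

```text
L z 12.3 gap 0.5 board -57.1 19.7
M z 12.3 gap 1.0 board -57.0 5.8
R z 10.8 gap 0.3 board -58.1 -13.1
edgeL z 17.2 gap 1.2 board -49.1 61.3
edgeR z 26.5 gap 5.1 board -53.6 -62.2
```

View pics/z12.png

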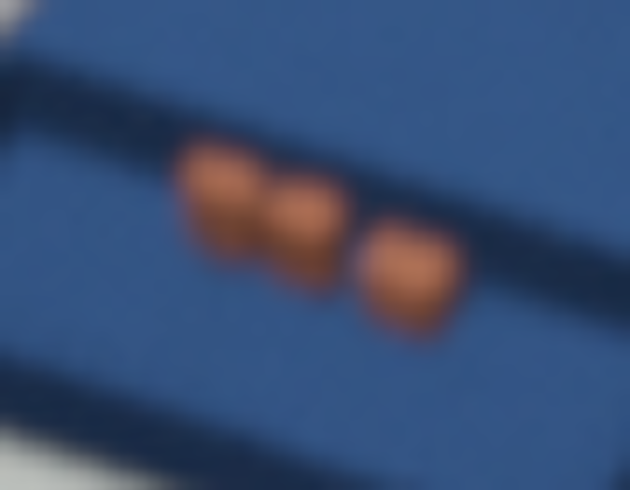

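All three chips are down in the gutter: triangulated z is 11–12 mm at board x ≈ -57. Now I set the scraper down at board x ≈ +25.

Request:
arm_command([
  [[4,0,0,0],[9,0,0,0],[14,0,0,0],[18,0,0,0],[20,0,0,0],[20.5,0,0,0],[20.5,0,0,0],[20.5,0,0,0]],
])

```text
time: 20.6
eef_pos: [524.7, 161.5, 86.1]
ee_rot: [-0.453, 0.543, -0.453, -0.543]
force: [-0.4, 0.4, -1.0]
width: 12.1
```

Request:
arm_command([
  [[0.7,0,0,0],[0.7,0,0,0],[0.7,0,0,0],[0.7,0,0,0]],
])

```text
time: 20.93
eef_pos: [524.8, 161.6, 85.7]
ee_rot: [-0.453, 0.543, -0.453, -0.543]
force: [-0.5, 0.2, 1.3]
width: 12.2
```

Request:
arm_command([
  [[0.5,0,0,0],[0.5,0,0,0],[0.5,0,0,0],[0.5,0,0,0]],
])

```text
time: 21.27
eef_pos: [524.9, 161.7, 85.6]
ee_rot: [-0.453, 0.543, -0.453, -0.543]
force: [-0.6, 1.2, 4.8]
width: 11.8
```

Resting on the deck. I ease off the squeeze, then open gently.

Request:
arm_command([
  [[-0.4,0,0,0],[-0.4,0,0,0],[-0.4,0,0,0],[-0.4,0,0,0]],
], squeeze=20)

```text
time: 21.6
eef_pos: [524.8, 161.7, 85.6]
ee_rot: [-0.453, 0.543, -0.453, -0.543]
force: [-0.9, 0.9, 4.7]
width: 11.8
```

Request:
arm_command([
  [[0,0,0,0],[0,0,0,0],[0,0,0,0],[0,0,0,0],[0,0,0,0],[0,0,0,0]],
], fingers=0.2)

```text
time: 22.1
eef_pos: [524.6, 161.4, 85.1]
ee_rot: [0.453, -0.543, 0.453, 0.543]
force: [0.1, 0.5, -0.2]
width: 34.5
```

```bash
python3 v.py 13
```

```text
t 22.1 pos [524.6 161.4  85.1] F [ 0.1  0.5 -0.2] Tq [-0.03 -0.01 -0.  ] w 34.5 yaw_y -169.66 xdown [-3.e-04 -3.e-04 -1.e+00] j [ 0.66 -0.05 -0.32  0.   -1.3  -0.48]
```

View pics/cs13.png

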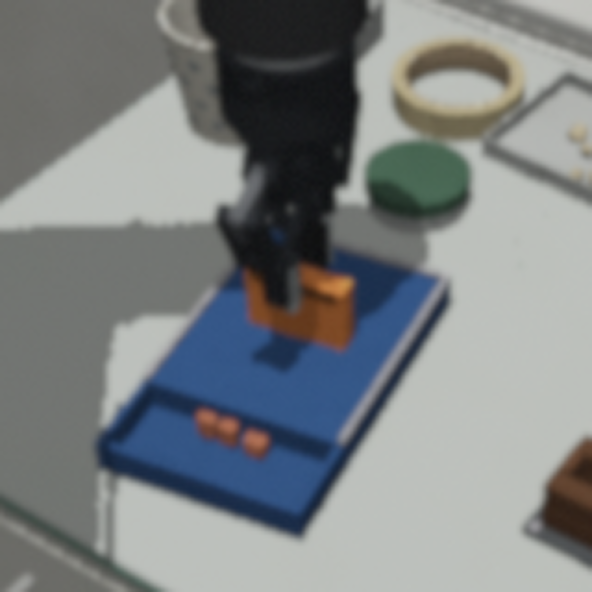

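The scraper stands upright with the fingers open around it. I go straight up and clear.

Request:
arm_command([
  [[-4,0,0,0],[-10,0,0,0],[-18,0,0,0],[-28,0,0,0],[-40,0,0,0],[-55,0,0,0],[-72,0,0,0],[-90,0,0,0],[-105,0,0,0],[-115,0,0,0]],
])

```text
time: 22.98
eef_pos: [525.3, 161.7, 203.7]
ee_rot: [-0.454, 0.544, -0.452, -0.542]
force: [0.7, 0.2, -0.2]
width: 34.3
```

Request:
arm_command([
  [[0,0,-20,0],[0,0,-45,0],[0,0,-70,0],[0,0,-95,0],[0,0,-115,0],[0,0,-125,0],[0,0,-130,0],[0,0,-130,0],[0,0,-130,0],[0,0,-130,0]],
])

```text
time: 23.82
eef_pos: [547.9, 34.5, 200.4]
ee_rot: [0.453, -0.543, 0.453, 0.543]
force: [0.2, 0.0, 0.3]
width: 33.9
```

Request:
arm_command([
  [[0,0,0,0],[0,0,0,0],[0,0,0,0],[0,0,0,0],[0,0,0,0],[0,0,0,0],[0,0,0,0],[0,0,0,0]],
])

```text
time: 24.48
eef_pos: [548.0, 33.6, 200.4]
ee_rot: [-0.453, 0.543, -0.453, -0.543]
force: [-0.9, -0.1, 0.1]
width: 34.2
```

```bash
python3 v.py 14; python3 - <<'E'
from h import *
T=np.ascontiguousarray(eyes.get_image("top")[:,:,::-1]); cv2.imwrite("pics/t14.png",T)
ax=np.radians(10.3);c=np.array([500,157])
P=comp(T,(255,185,325,235),(8,150,110),(22,255,255)); W=world("top",P,70); show("scraper z70",W)
w=onz("top",P.mean(0),70)[:2]-c; print("board",w@[np.cos(ax),np.sin(ax)],w@[-np.sin(ax),np.cos(ax)])
P=comp(T,(345,130,375,165),(0,110,90),(9,255,255)); print("cap",onz("top",P.mean(0),49))
E
```

```text
t 24.48 pos [548.   33.6 200.4] F [-0.9 -0.1  0.1] Tq [0.   0.04 0.  ] w 34.2 yaw_y -169.67 xdown [ 0.e+00 -1.e-04 -1.e+00] j [ 0.43 -0.1  -0.15  0.   -1.52 -0.25]Traceback (most recent call last):
  File "<stdin>", line 4, in <module>
  File "h.py", line 24, in comp
    k,l,st,c=cv2.connectedComponentsWithStats(m); i=1+np.argmax(st[1:,4])
                                                      ~~~~~~~~~^^^^^^^^^^
    return _wrapfunc(a, 'argmax', axis=axis, out=out, **kwds)
    return bound(*args, **kwds)
ValueError: attempt to get argmax of an empty sequence
```

View pics/s14.png

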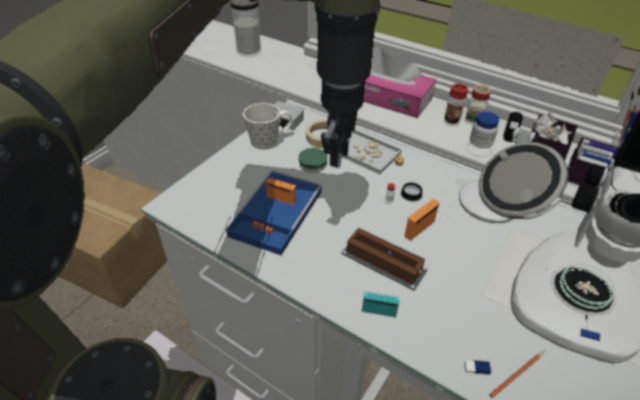

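View pics/t14.png

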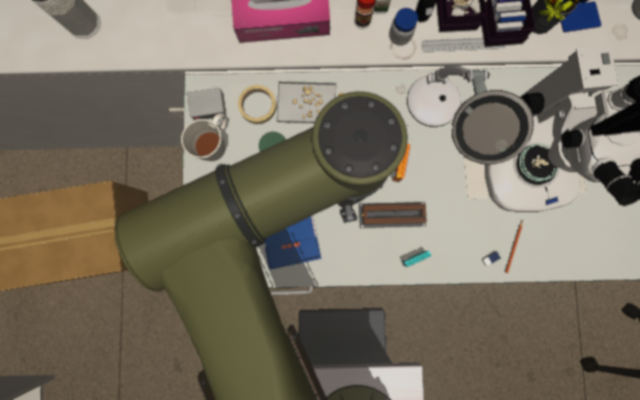

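View pics/cs14.png

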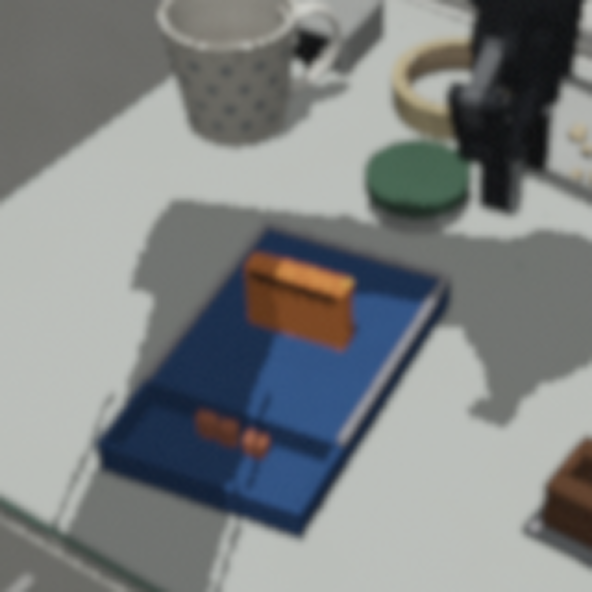

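The scraper stands upright and free on the deck at (300,300). The chips are in the gutter at (208–257, 425–443), and the mug and vial are unmoved. I hand in.

```bash
python3 -c "
from station import robot
print(robot.sign_off())"
```

```text
the job is handed in; nothing more can be done
None
```

The job is done and handed in at about 24.5 s; sign-off gives no verdict.

- **Extraction:** I took the orange scraper by its top edge and slid it about 38 mm to the right until it met the pin, where the sideways force at the wrist rose to about 8 N. I backed off about 2 mm and drew it straight up with no resistance.
- **Wiping:** One wipe with the scraper's -x face pushed all three chips into the gutter.
- **Placing:** I set the scraper down at about x = +25 mm of the board, opened the fingers and moved the arm clear.

**Last checks:**
- The scene picture shows the scraper upright and free on the deck, and nothing touching the robot.
- The chips triangulate at z of about 11–12 mm and x of about -57 mm of the board, which puts them in the gutter below deck level.
- The mug and vial appear at the same pixels as at the start.
- One check failed: the arm hid the scraper from the top camera. Its final position therefore rests on the scene view and the TCP position at release, and the vial-cap measurement from the top view was not repeated.

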